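# Ease a card press back one notch

### The job

Ease the little roller press back by one notch with gentle pushes of the fingertips, squeezing and forcing nothing: push the yellow pawl's thumb tab away from the brass ratchet wheel so that the pawl lifts clear of the teeth, then push the star wheel's red-knobbed spoke over towards the pawl's side by exactly one tooth, and then push the thumb tab back so that the pawl drops fully into the next gap. Leave the bottle, tape roll and cup where they stand, and finish clear of everything.

Things in the scene. Friction and masses are not known exactly. Their poses are not given: they have to be found in the camera images.
- press: Small green bench press, fixed. Origin: centre of the underside of its base (170 x 240 x 15 mm). Its x axis runs along the axle (away from the robot at yaw 0), y left, z up; offsets below are mm in these press axes. Two green cheeks (x -60 to -50 and 37 to 47, y -45 to 45) reach up to z 190; the pawl bracket (x 37 to 47) up to z 192 and out to y 105.
- ratchet (a point): Centre of the brass ratchet wheel, on the axle: press x 60, y 0, z 130. The wheel is 14 mm thick, with 8 teeth (a notch is 45 degrees), tip radius 68, root radius 50. The yellow pawl lies in the same plane, above it and to its +y side.
- wheel (a joint): Angle (rad) of star wheel, ratchet wheel and roller, turning as one. Grows as it turns backward: the top moves to press +y, the pawl's side. Starts between -0.12 and 0.12; one notch back is 0.785. The pawl can seat fully with the wheel within about 0.15 of 0 or 0.785; seated, it blocks backward turning. Stiff (about 0.25 N m), balanced: stays where it is left.
- pawl (a joint): Angle (rad) of the pawl about its pivot, parallel to press x, at x 60, y 85, z 185. 0 = fully seated in a gap (at a stop); grows as the pawl lifts, up to 0.9. Its nose clears the teeth from about 0.2. The hinge is stiff (about 0.1 N m): the pawl stays where it is left, raised or lowered.
- thumb_tab (a point): Middle of the top edge of the pawl's thumb tab: yellow plate 24 mm wide (press x), 8 mm thick (y), upright over the pivot when seated, its top 58 mm above the pivot (z 243). Wide over its top 30 mm, 12 mm below. Pushing it to press +y lifts the pawl, to -y lowers it. The pawl arm runs from the pivot towards -y, its upper face 12 mm above the pivot.
- pawl_nose (a point): Middle of the underside of the pawl's nose (8 mm wide along y), 85 mm from the pivot on the -y side; seated, it is in a gap at the top of the ratchet wheel.
- red_knob (a point): Centre of the red ball knob (22 mm) ending the star wheel's uppermost spoke, at press x -75, 122 mm from the axle. Four 12 mm round spokes stand 90 degrees apart; the other knobs are black. At wheel angle 0 this spoke leans 22.5 degrees from upright towards press -y; one notch back, 22.5 degrees towards +y.
- bottle: Amber bottle with black cap, 50 mm wide, 110 mm tall, loose; origin at the centre of its underside. Bystander.
- tape: Blue roll of tape lying flat, 90 mm outside diameter, 25 mm high, loose; origin at the centre of its underside. Bystander.
- cup: White cup, 72 mm wide at the rim, 80 mm tall, loose; origin at the centre of its underside. Bystander.

How it is judged (in metres and radians):
On the way, in this order (a step that is already met when the one before it is completed fails the run):
1. the pawl is lifted clear of the teeth, the wheel still in its first notch (value of joint pawl above 0.18 rad and value of joint wheel below 0.4 rad), for 0.2 s.
2. with the pawl up, the wheel has been pushed back one notch (value of joint pawl above 0.12 rad and value of joint wheel between 0.585 and 0.985 rad), for 0.2 s.
At the end, for the whole second after the job is handed in: The wheel stands one notch (0.785 rad, within 0.2) back from its zero, at rest, and the pawl is down in the gap (pawl angle below 0.06 rad) (value of joint pawl below 0.06 rad and value of joint wheel between 0.585 and 0.985 rad and velocity of joint wheel between -0.05 and 0.05 rad/s); the robot touches nothing.
It fails at once if the press was squeezed or forced instead of gently pushed (contact force between the fingers and press above 45 N).
It fails at once if the wheel was pushed back more than one and a half notches (value of joint wheel above 1.18 rad).
It fails at once if the wheel was turned forward instead (value of joint wheel below -0.5 rad).
It fails at once if the bottle, tape roll or cup was moved or lifted (distance of any of bottle, tape, cup from where it was at the start of the episode above 0.03 m).
It also fails if it takes over 54 s, if anything falls off the work surface, if the arm or the gripper's body presses on something with over 40 N, if the wrist force passes 120 N, or if a joint passes its speed limit or range.

### The arm

A 7-joint arm with a two-finger parallel gripper is mounted at the origin on the work surface. World frame = base frame: x ahead of the robot, y to its left, z up, the work surface at z = 0. Lengths are in m, angles in degrees, forces in N, time in s.
With the tool pointing down it reaches from about 0.4 to 0.9 m from the base axis. Payload 5.5 kg.
Tool frame: the origin (TCP) lies at the very end of the fingers, on their centre line; the grasp point (between the pads) lies 19 mm behind it (tcp_to_grasp is the distance from the TCP to the grasp point, in m); z points along the fingers, y is the direction in which the jaws open and shut (so a half turn about z gives the same grasp; the last joint's range is limited). The gripper opens to 92 mm and grips with 3 to 60 N. Pads are 19 mm wide; open, the fingers measure 130 mm over their backs; the gripper's body (75 mm by 190 mm) begins 47 mm behind the grasp point.
Start: joints at [89.106, 28.699, -24.465, 88.831, 12.651, 65.22, -12.049], TCP at [0.179, -0.625, 0.2] pointing down, gripper open.
Joint ranges: [-164.97, 164.97], [-17.58, 116.51], [-87.97, 89.64], [11.32, 138.91], [-80.73, 260.73], [10.89, 115.49], [-147.41, 147.41]. Speed limits (degrees/s): [147.25, 147.25, 180, 180, 180, 180, 180].

### API

Orientations are given as [roll, pitch, yaw] about the fixed x, y, z axes, in that order (R = Rz(yaw) Ry(pitch) Rx(roll)).
In Python, from workcell import read_state, get_image, close_job, tcp_to_grasp gives the robot as it stands.
- The arm moves only by the shell command python3 -m inch 'ROWS' [FORCE]. ROWS is JSON, a list that holds one entry, the list of rows, each a list of 5 numbers: the shift along the tool's x, y, z in units of 0.025 m (1.0 is 0.025 m), then the turn about the tool's z in units of 90 degrees (1.0 is 90 degrees), then the finger opening in mm, from 0 to 91.8. In form: [[[dx, dy, dz, turn, hand], ...]]. A call has exactly 5 rows; each row shifts and turns the pose as measured when the row begins, along the tool's axes as they then stand; what a row does not reach is not made up. A row lasts 1/10 s, in which the tool goes at most 50 mm and 8.59 degrees, less where a joint would pass 70% of its speed; a pose out of reach is approached as far as the arm can. A call with a number of a shift or a turn outside -1 to 1 is refused whole. A call with a gripper value outside its range is refused whole. The fingers move at their own pace and stop on an object; FORCE is the grip in N (left out, the last holds). Time passes only in rows, so rows that do not move let the fingers close, or fill a call up. It gives the time, the measured TCP pose, the force and the opening at its end, in the units of the state.
- read_state(): the state, without advancing time (a new reading comes with each control period).
- get_image(name): name is "side" or "top"; returns a dict with "pixels" (480x640x3 uint8, red, green, blue), "depth" (480x640 float32, m along the optical axis (not along the pixel's ray), 0 where there is no reading), "camera_matrix" (3x3 intrinsics, pixels), "xyz" and "attitude" of the camera in the world. Camera axes: x right, y down, z forward; pixel columns grow to the right and rows downward; lengths in m; the calibration is good to about 2 mm. A picture is of the moment at which its call begins.
- close_job(): hands the job in, once; it reports no verdict.
The state is a dict: "time_s": time; "qpos": joint angles; "joint_velocities": joint speeds; "tau": joint torques, N m; "tool_pos": TCP position; "tool_rot": TCP orientation; "wrist_force": force on the tool from outside, world axes, zero at the start; "wrist_torque": the same for the moment, N m; "gripper_width": opening from 0.0 (shut) to 1.0 (fully open).
Only numpy, scipy, OpenCV 4.12 (cv2) and the standard library are available. Lean on these libraries where they do the work, as an engineer would, in place of code of your own. Each camera call takes 0.05 s, during which the arm holds its last target. There are 200 camera calls.

## Working session

There is one attempt and no reset: what is moved stays moved. The work goes in short steps, Python scripts to look and compute and a shell command to move; the robot and the scene stay as the last step left them, time stands still between calls to the robot, and variables do not carry over. Pictures are saved under pics/ and viewed, about 8 in all and at most 12, crops included, and the job is handed in when it is done.

```bash
ls; mkdir -p pics; cat > h.py <<'E'
import numpy as np, cv2, json
from workcell import read_state, get_image
from scipy.spatial.transform import Rotation as R
def snap(name,save=None):
    im=get_image(name)
    if save: cv2.imwrite(f'pics/{save}.png',im['pixels'][:,:,::-1])
    return im
E
python3 - <<'E'
from h import *
s=read_state(); print(s['time_s'],s['tool_pos'],s['tool_rot'],s['gripper_width'])
for n in('side','top'):
    im=snap(n,n+'0'); print(n,im['xyz'],im['attitude'],im['camera_matrix'])
    np.savez(f'pics/{n}0.npz',p=im['pixels'],d=im['depth'],K=im['camera_matrix'],t=im['xyz'],a=im['attitude'])
E
```

```text
pics
0.0 [ 0.17864542 -0.62418945  0.19848933] [-1.79890137e+02 -1.82486639e-03  1.59784925e+01] 0.9986606050083425
side [ 0.21757331 -0.58074637  0.58333835] [-123.649593     -1.17523261  -29.78293205] [[466.64485473   0.         316.93489372]
 [  0.         466.64485473 237.50818058]
 [  0.           0.           1.        ]]
top [ 0.38173807 -0.0265078   0.9588962 ] [-1.67251264e+02 -7.66080190e-02 -8.17066008e+01] [[471.2469076    0.         323.8967209 ]
 [  0.         471.2469076  246.52075766]
 [  0.           0.           1.        ]]
```

View pics/side0.png

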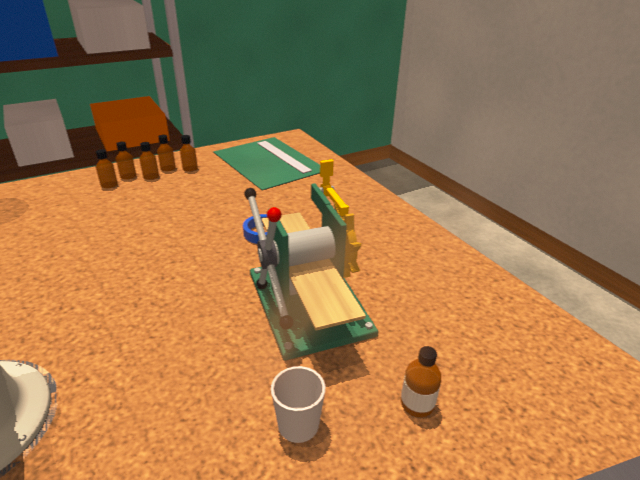

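View pics/top0.png

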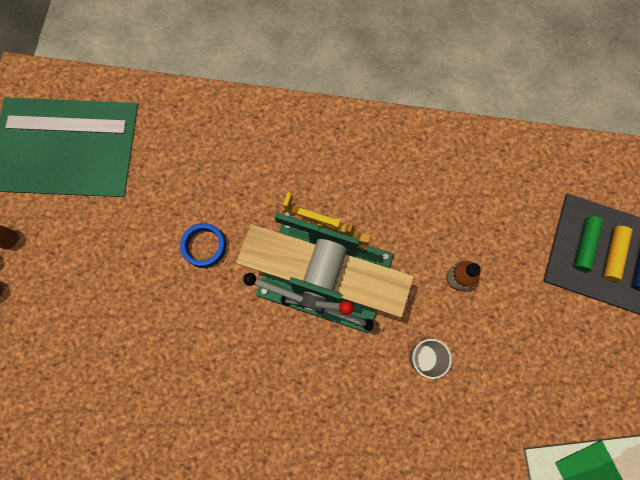

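```bash
cat >> h.py <<'E'
def load(im):
    if isinstance(im,str):
        f=np.load(f'pics/{im}.npz'); return f['p'],f['d'],f['K'],f['t'],f['a']
    return im['pixels'],im['depth'],im['camera_matrix'],im['xyz'],im['attitude']
def ray(im,u,v):
    p,d,K,t,a=load(im); r=R.from_euler('xyz',a,degrees=True).as_matrix()
    x=r@np.array([(u-K[0,2])/K[0,0],(v-K[1,2])/K[1,1],1]); return t,x/np.linalg.norm(x)
def cloud(im):
    p,d,K,t,a=load(im); r=R.from_euler('xyz',a,degrees=True).as_matrix()
    v,u=np.mgrid[:480,:640]
    c=np.stack([(u-K[0,2])/K[0,0]*d,(v-K[1,2])/K[1,1]*d,d],-1); return c@r.T+t
def hsv(im): return cv2.cvtColor(load(im)[0],cv2.COLOR_RGB2HSV)
def tri(a,b):
    (p,d),(q,e)=a,b; s=np.linalg.lstsq(np.stack([d,-e],1),q-p,rcond=None)[0]
    x,y=p+s[0]*d,q+s[1]*e; return (x+y)/2,np.linalg.norm(x-y)
def red(im):
    h=hsv(im); m=(((h[...,0]<4)|(h[...,0]>176))&(h[...,1]>200)&(h[...,2]>90)).astype(np.uint8)
    n,l,st,c=cv2.connectedComponentsWithStats(m); i=1+np.argmax(st[1:,4]); return c[i],st[i]
E
python3 - <<'E'
from h import *
r={n:red(n) for n in('side0','top0')}; print(r)
print('red',tri(ray('side0',*r['side0'][0]),ray('top0',*r['top0'][0])))
for n in('side0','top0'):
    h=hsv(n);c=cloud(n);p=load(n)[0]
    m=(h[...,0]>20)&(h[...,0]<32)&(h[...,1]>215)&(h[...,2]>80)&(c[...,2]>.1)&(c[...,2]<.3)
    q=c[m];print(n,m.sum(),q.min(0),q.max(0))
    tp=q[q[:,2]>.232];print('tabtop',len(tp),tp.mean(0),tp.min(0),tp.max(0))
    arm=q[(q[:,2]>.175)&(q[:,2]<.205)]
    l=cv2.fitLine(arm[:,:2].astype(np.float32),cv2.DIST_HUBER,0,.01,.01).ravel();print('arm',len(arm),l,np.degrees(np.arctan2(l[1],l[0])),np.quantile(arm[:,2],[.1,.5,.9]))
    g=(h[...,0]>65)&(h[...,0]<90)&(h[...,1]>100)&(c[...,2]>.182)&(c[...,2]<.196)
    q=c[g]; 
    if len(q)>20:
        l=cv2.fitLine(q[:,:2].astype(np.float32),cv2.DIST_HUBER,0,.01,.01).ravel();print('green top',len(q),l,np.degrees(np.arctan2(l[1],l[0])))
    k=(h[...,2]<50)&(c[...,2]>.05)&(c[...,2]<.3)
    k2,l2,st,ce=cv2.connectedComponentsWithStats(k.astype(np.uint8))
    for i in range(1,k2):
        if st[i,4]>30: print('black',ce[i],st[i,4],np.median(c[l2==i],0))
    # base top
    g=(h[...,0]>65)&(h[...,0]<90)&(h[...,1]>100)&(c[...,2]>.008)&(c[...,2]<.022)&(c[...,0]<.75)&(abs(c[...,1])<.3)
    bx=cv2.minAreaRect(c[g][:,:2].astype(np.float32));print('base',g.sum(),bx)
c=cloud('top0');print('tape',c[245,183],c[245,224],'cup',c[342,432],'bot',c[270,472])
E
```

```text
{'side0': (array([273.57575758, 214.3030303 ]), array([268, 208,  12,  14, 132], dtype=int32)), 'top0': (array([345.67361111, 307.24305556]), array([340, 301,  13,  14, 144], dtype=int32))}
red (array([ 0.45548401, -0.05095129,  0.23728061]), np.float64(0.0026164523836666787))
side0 164 [ 0.59213447 -0.02395154  0.18692449] [0.62546902 0.06777132 0.24431502]
tabtop 24 [0.61315745 0.06308112 0.24314754] [0.60184867 0.05923821 0.24180918] [0.62344266 0.06777132 0.24431502]
arm 138 [0.18469244 0.9827964  0.6036891  0.01012413] 79.3568 [0.19626385 0.19722212 0.19820921]
green top 996 [0.41270554 0.9108645  0.85130644 0.9078656 ] 65.62509
black [162.76923077 139.10769231] 65 [0.46323625 0.68129668 0.09008876]
black [184.95945946 139.05405405] 74 [0.51644453 0.65145854 0.09101234]
black [121.25       146.16666667] 72 [0.35424781 0.6808206  0.08953516]
black [144.71232877 146.4109589 ] 73 [0.40816823 0.65107364 0.0890373 ]
black [100.69148936 153.67021277] 94 [0.29878329 0.65097336 0.09076628]
black [430.9  361.65] 40 [ 0.56966838 -0.29090193  0.1032009 ]
base 143 ((0.5037386417388916, -0.0
[... 466 characters left out ...]
3752345] 533 [0.57757586 0.00427281 0.16836676]
black [472.7218543  269.54304636] 151 [ 0.56888888 -0.27563607  0.1088789 ]
black [249.42276423 278.91056911] 123 [0.4815386  0.10995903 0.19508135]
black [313.11693548 292.97983871] 248 [0.47918867 0.00767588 0.15841605]
black [319.77777778 310.44444444] 36 [ 0.45160585 -0.01082915  0.14090466]
black [368.09411765 324.57647059] 85 [ 0.4439603  -0.10078123  0.08066884]
base 1641 ((0.5367099046707153, -0.007380425930023193), (0.23574195802211761, 0.16824083030223846), 80.02040100097656)
tape [ 0.38173807 -0.0265078   0.9588962 ] [0.56662338 0.20643212 0.0156528 ] cup [ 0.43108695 -0.22443157  0.0619507 ] bot [ 0.56809282 -0.27475483  0.10751524]
```

The top view shows the tab at (288,202) and the red knob at (346,308). The side view shows the tab at (327,165) and the knob at (274,214). The press is at about (0.537, -0.007) with yaw -10°, and the wheel is at about -0.1 rad. I'll turn to yaw -10°, lift and close the fingers.

```bash
cat >> h.py <<'E'
O=np.array([.5367,-.0074,0]); P=R.from_euler('z',-10,degrees=True)
def where():
    s=read_state(); print('t',round(s['time_s'],2),'press mm',np.round(1000*P.inv().apply(np.array(s['tool_pos'])-O),1),'rot',np.round(s['tool_rot'],1),'F press',np.round(P.inv().apply(s['wrist_force']),1),'w',round(s['gripper_width'],3))
E
python3 -m inch '[[[0,0,-0.8,0.058,0],[0,0,-0.8,0.058,0],[0,0,-0.8,0.058,0],[0,0,-0.8,0.058,0],[0,0,-0.8,0.058,0]]]' 10
python3 -m inch '[[[0.4,-1,0,0,0],[0.4,-1,0,0,0],[0.4,-1,0,0,0],[0.4,-1,0,0,0],[0.4,-1,0,0,0]]]'
python3 -c 'from h import *;where()'
```

```text
time_s: 0.6
tool_pos: [0.1768, -0.6203, 0.294]
tool_rot: [-179.1, 0.4, -11.1]
wrist_force: [0.4, 0.5, 1.0]
gripper_width: 0.614
time_s: 1.1
tool_pos: [0.2485, -0.5082, 0.296]
tool_rot: [-179.3, 0.4, -11.7]
wrist_force: [0.9, 1.2, 0.6]
gripper_width: 0.178
t 1.1 press mm [-196.9 -543.2  296. ] rot [-179.3    0.4  -11.7] F press [0.7 1.3 0.6] w 0.178
```

```bash
python3 -m inch '[[[0.45,-1,0,-0.004,0],[0.45,-1,0,-0.004,0],[0.45,-1,0,-0.004,0],[0.45,-1,0,-0.004,0],[0.45,-1,0,0,0]]]' >/dev/null
python3 -m inch '[[[0.45,-1,0,0,0],[0.45,-1,0,0,0],[0.45,-1,0,0,0],[0.45,-1,0,0,0],[0.45,-1,0,0,0]]]' >/dev/null
python3 -m inch '[[[0.45,-1,0,0,0],[0.45,-1,0,0,0],[0.45,-1,0,0,0],[0.45,-1,0,0,0],[0.45,-1,0,0,0]]]' >/dev/null
python3 -m inch '[[[0.45,-1,0,0,0],[0.45,-1,0,0,0],[0.45,-1,0,0,0],[0.45,-1,0,0,0],[0.45,-1,0,0,0]]]' >/dev/null
python3 -c 'from h import *;where()'
```

```text
t 3.1 press mm [ 32.7 -21.9 293.5] rot [-179.1    1.2  -10.3] F press [ 0.5 -0.8 -0.2] w 0.008
```

```bash
python3 -m inch '[[[0.3,-0.7,0,0,0],[0.3,-0.7,0,0,0],[0.3,-0.7,0,0,0],[0.2,-0.5,0,0,0],[0,0,0,0,0]]]' >/dev/null
python3 -m inch '[[[0,0,0.5,0,0],[0,0,0.5,0,0],[0,0,0.5,0,0],[0,0,0.3,0,0],[0,0,0,0,0]]]' >/dev/null
python3 - <<'E'
from h import *
where(); snap('side','side1'); im=cv2.imread('pics/side1.png'); cv2.imwrite('pics/side1c.png',cv2.resize(im[100:340,200:440],None,fx=2.5,fy=2.5))
E
```

```text
t 4.1 press mm [ 57.2  46.4 240.5] rot [-179.2    1.7  -10.2] F press [-0.2 -0.2  1. ] w 0.01
```

View pics/side1c.png

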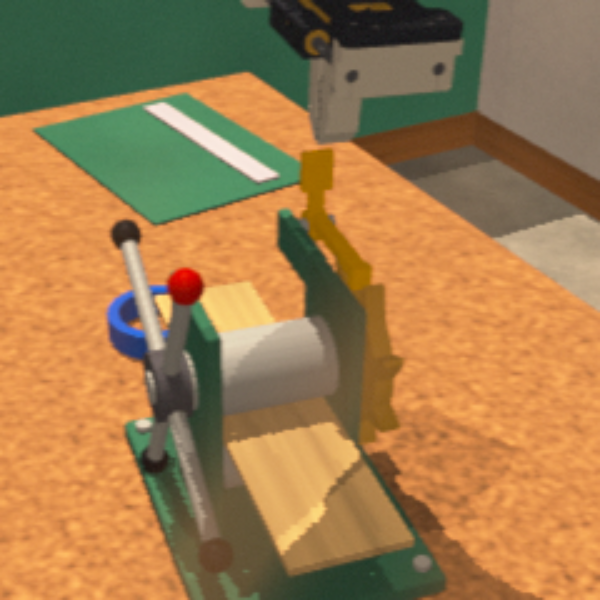

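The crop shows the fingertip at (335,135), in front of and just above the tab at (317,165). Next I'll lower 18 mm and push towards +y.

```bash
python3 -m inch '[[[0.1,0,0.4,0,0],[0,0,0.35,0,0],[0,0,0,0,0],[0,-0.25,0,0,0],[0,-0.25,0,0,0]]]' >/dev/null
python3 -c 'from h import *;where()'
python3 -m inch '[[[0,-0.15,0,0,0],[0,-0.15,0,0,0],[0,-0.15,0,0,0],[0,-0.15,0,0,0],[0,0,0,0,0]]]' >/dev/null
python3 -c 'from h import *;where()'
```

```text
t 4.65 press mm [ 60.8  58.6 221.6] rot [-179.2    1.5  -10.4] F press [-1.3  0.2  0.2] w 0.01
t 5.15 press mm [ 61.   78.3 223.2] rot [-179.1    1.4  -10.2] F press [ 0.2  0.6 -0.8] w 0.007
```

```bash
python3 - <<'E'
from h import *
s=snap('side','side2'); im=cv2.imread('pics/side2.png'); a=cv2.resize(im[110:310,240:400],None,fx=2.5,fy=2.5)
t=snap('top','top2'); im=cv2.imread('pics/top2.png'); b=cv2.resize(im[150:350,220:380],None,fx=2.5,fy=2.5)
cv2.imwrite('pics/c2.png',np.hstack([a,b])); where()
E
```

```text
t 5.25 press mm [ 61.2  77.3 223.1] rot [-179.1    1.4  -10.2] F press [-0.6 -0.2 -0.1] w 0.007
```

View pics/c2.png

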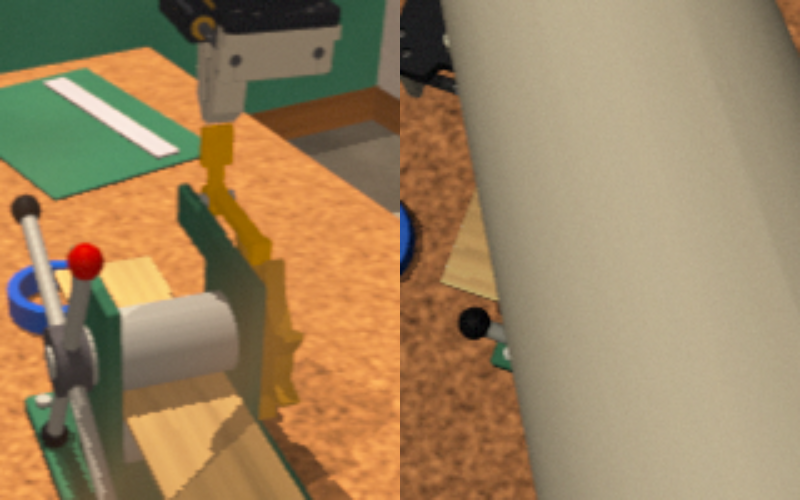

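```bash
cat >> h.py <<'E'
def proj(im,x):
    p,d,K,t,a=load(im); r=R.from_euler('xyz',a,degrees=True).as_matrix()
    c=r.T@(x-t); return np.round((K@c/c[2])[:2],1)
def W(*mm): return O+P.apply(np.array(mm)/1000)
E
python3 - <<'E'
from h import *
n='side0'
print('tcp',proj(n,W(61,77,223)))
for q in [(48,81,243),(72,81,243),(60,81,213),(60,85,185),(60,58,223),(60,96,223)]: print(q,proj(n,W(*q)))
im=get_image('side'); c=cloud(im); h=hsv(im)
for v in range(140,185,3): print(v,[(im['pixels'][v,u].tolist(),np.round(1000*P.inv().apply(c[v,u]-O)).tolist()) for u in (324,330)])
E
```

```text
tcp [326.1 172.4]
(48, 81, 243) [318.6 162. ]
(72, 81, 243) [331.5 160.3]
(60, 81, 213) [324.6 176.7]
(60, 85, 185) [323.4 189.6]
(60, 58, 223) [329.4 177.1]
(60, 96, 223) [321.8 168.1]
140 [([119, 106, 87], [51.0, 67.0, 288.0]), ([134, 118, 97], [31.0, -11.0, 321.0])]
143 [([119, 103, 86], [52.0, 68.0, 283.0]), ([128, 113, 93], [31.0, -10.0, 316.0])]
146 [([117, 102, 85], [51.0, 65.0, 279.0]), ([133, 117, 96], [59.0, 58.0, 280.0])]
149 [([118, 104, 86], [51.0, 65.0, 273.0]), ([132, 116, 96], [59.0, 59.0, 275.0])]
152 [([120, 104, 89], [52.0, 67.0, 267.0]), ([134, 118, 95], [60.0, 61.0, 268.0])]
155 [([118, 104, 85], [50.0, 62.0, 264.0]), ([122, 108, 88], [60.0, 60.0, 263.0])]
158 [([114, 101, 84], [52.0, 67.0, 256.0]), ([116, 99, 80], [64.0, 69.0, 253.0])]
161 [([163, 109, 0], [58.0, 81.0, 243.0]), ([161, 105, 0], [68.0, 79.0, 243.0])]
164 [([159, 106, 0], [57.0, 79.0, 239.0]), ([160, 107, 0], [69.0, 80.0, 237.0])]
167 [([156, 102, 0], [57.0, 79.0, 233.0]), ([160, 106, 0], [69.0, 80.0, 231.0])]
170 [([157, 102, 0], [58.0, 80.0, 227.0]), ([158, 105, 0], [69.0, 80.0, 225.0])]
173 [([160, 105, 0], [58.0, 80.0, 221.0]), ([160, 105, 0], [69.0, 79.0, 220.0])]
176 [([159, 104, 0], [58.0, 79.0, 216.0]), ([216, 137, 64], [235.0, 485.0, -1.0])]
179 [([153, 100, 0], [59.0, 81.0, 209.0]), ([221, 138, 63], [228.0, 468.0, -1.0])]
182 [([154, 102, 0], [60.0, 82.0, 202.0]), ([229, 148, 76], [220.0, 448.0, 0.0])]
```

```bash
python3 - <<'E'
from h import *
im=get_image('side'); c=cloud(im)
q=1000*P.inv().apply((c-O).reshape(-1,3)).reshape(480,640,3)
for v in range(96,172,4):
    print(v,[(u,*np.round(q[v,u]).astype(int).tolist()) for u in range(316,380,8) if abs(q[v,u,1]-60)<120 and q[v,u,2]>150 and q[v,u,0]<150])
b=cv2.imread('pics/side2.png'); cv2.imwrite('pics/z.png',cv2.resize(b[60:190,290:420],None,fx=4.6,fy=4.6,interpolation=cv2.INTER_NEAREST)); where()
E
```

```text
96 [(316, 40, 78, 359), (324, 45, 56, 365), (332, 60, 62, 362), (340, 74, 61, 361), (348, 86, 58, 361)]
100 [(316, 39, 76, 353), (324, 45, 55, 359), (332, 57, 52, 359), (340, 71, 54, 357), (348, 83, 50, 357)]
104 [(316, 42, 82, 345), (324, 38, 37, 359), (332, 58, 54, 352), (340, 71, 53, 351), (348, 81, 45, 353), (356, 87, 27, 358)]
108 [(316, 41, 79, 339), (324, 39, 40, 352), (332, 43, 18, 359), (340, 78, 68, 339), (348, 81, 43, 347), (356, 83, 18, 355), (364, 92, 10, 357)]
112 [(316, 34, 61, 340), (324, 41, 45, 344), (332, 37, 1, 359), (340, 49, -1, 358), (348, 61, -3, 358), (356, 71, -8, 358), (364, 85, -8, 357), (372, 96, -12, 357)]
116 [(316, 29, 47, 338), (324, 42, 45, 338), (332, 31, -14, 358), (340, 42, -17, 358), (348, 54, -19, 358), (356, 66, -21, 357), (364, 79, -19, 355), (372, 92, -20, 354)]
120 [(316, 28, 44, 333), (324, 41, 42, 332), (332, 29, -19, 354), (340, 41, -20, 353), (348, 54, -20, 352), (356, 66, -22, 351), (364, 79, -22, 350), (372, 92, -20, 348)]
124 [(316, 28, 43, 327), (324, 34, 23, 333), (332, 30, -17, 348), (340, 42, -18, 346), (348, 54, -20, 346), (356, 
[... 308 characters left out ...]
3, 329), (364, 85, -12, 328), (372, 99, -12, 326)]
136 [(324, 51, 66, 296), (332, 33, -13, 327), (340, 47, -10, 325), (348, 59, -11, 324), (356, 73, -10, 322), (364, 86, -10, 320)]
140 [(324, 51, 67, 288), (332, 34, -12, 321), (340, 47, -11, 319), (348, 59, -12, 318), (356, 72, -13, 317)]
144 [(324, 52, 67, 281), (332, 63, 59, 283)]
148 [(324, 51, 65, 275), (332, 62, 57, 277)]
152 [(324, 51, 65, 268), (332, 63, 58, 269)]
156 [(324, 51, 63, 262), (332, 65, 62, 260)]
160 [(324, 59, 85, 244), (332, 73, 81, 243)]
164 [(324, 59, 82, 237), (332, 73, 81, 236)]
168 [(324, 58, 81, 230), (332, 73, 80, 228)]
t 5.35 press mm [ 61.2  76.9 223. ] rot [-179.2    1.4  -10.2] F press [-1.  -0.7 -0.4] w 0.005
```

View pics/z.png

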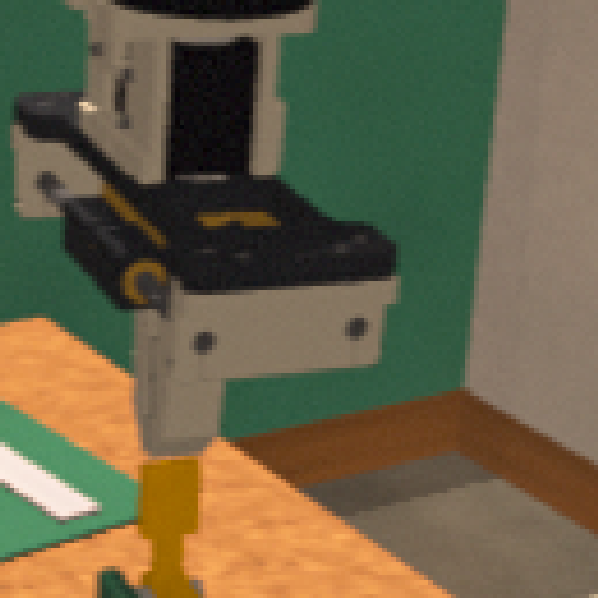

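The tip shows at crop (180,445), above the tab top at (170,460). Depth puts the fingertip at z≈253 while the state reports 223, so the reported TCP reads about 30 mm too low. The tab hasn't moved. I'll back off in -y, lower by 30 mm and check by depth.

```bash
python3 -m inch '[[[0,0.6,0,0,0],[0,0.6,0,0,0],[0,0,0,0,0],[0,0,0.4,0,0],[0,0,0.4,0,0]]]' >/dev/null
python3 -m inch '[[[0,0,0.2,0,0],[0,0,0.2,0,0],[0,0,0,0,0],[0,0,0,0,0],[0,0,0,0,0]]]' >/dev/null
cat >> h.py <<'E'
def pc(name):
    im=snap(name); q=1000*P.inv().apply((cloud(im)-O).reshape(-1,3)).reshape(480,640,3); return im,q
def tip(im,q,lo=(-120,-160,195),hi=(90,140,330)):
    # lowest grey (unsaturated) points per x,y of finger
    h=hsv(im); m=(h[...,1]<80)&(h[...,2]>60)&np.all((q>lo)&(q<hi),-1); return m
E
python3 - <<'E'
from h import *
where(); im,q=pc('side'); m=tip(im,q)
m[:, :300]=0
vs=np.where(m.any(1))[0]
for v in vs[-8:]: print(v,np.where(m[v])[0][[0,-1]],np.round(q[v][m[v]].min(0)),np.round(q[v][m[v]].max(0)))
E
```

```text
t 6.35 press mm [ 59.6  42.9 188.5] rot [-179.2    1.6  -10.4] F press [-0.3 -0.1  0.4] w 0.007
178 [326 342] [ 49.  21. 229.] [ 69.  46. 239.]
179 [326 341] [ 49.  23. 227.] [ 68.  46. 237.]
180 [327 342] [ 48.  23. 226.] [ 69.  44. 236.]
181 [327 342] [ 49.  24. 223.] [ 69.  46. 233.]
182 [327 341] [ 49.  24. 221.] [ 68.  46. 231.]
183 [327 340] [ 49.  25. 220.] [ 69.  45. 229.]
184 [327 339] [ 49.  27. 218.] [ 68.  43. 227.]
185 [329 333] [ 49.  32. 219.] [ 58.  36. 222.]
```

```bash
python3 -m inch '[[[0,-0.3,0,0,0],[0,-0.3,0,0,0],[0,-0.2,0,0,0],[0,-0.15,0,0,0],[0,-0.1,0,0,0]]]' >/dev/null
python3 -c 'from h import *;where()'
python3 -m inch '[[[0,-0.1,0,0,0],[0,-0.1,0,0,0],[0,-0.1,0,0,0],[0,0,0,0,0],[0,0,0,0,0]]]' >/dev/null
cat >> h.py <<'E'
def tab(im,q):
    h=hsv(im); m=(h[...,0]>17)&(h[...,0]<32)&(h[...,1]>215)&np.all((q>(40,60,175))&(q<(80,150,260)),-1)
    p=q[m]; t=p[p[:,2]>p[:,2].max()-30]
    l=np.polyfit(t[:,2],t[:,1],1); print('tab',len(t),'zmax',p[:,2].max().round(),'y at top',np.polyval(l,p[:,2].max()).round(1),'lean rad',np.arctan(l[0]).round(2))
E
python3 - <<'E'
from h import *
where(); im,q=pc('side'); tab(im,q)
cv2.imwrite('pics/c3.png',cv2.resize(im['pixels'][110:310,240:400,::-1],None,fx=3,fy=3))
E
```

```text
t 6.9 press mm [ 60.5  70.2 189.8] rot [-179.3    1.5  -10.4] F press [ 0.1 -3.3 -0.3] w 0.004
t 7.4 press mm [ 60.4  76.6 189.2] rot [-179.5    1.5  -10.5] F press [ 0.6 -2.5  0.8] w 0.005
tab 107 zmax 208.0 y at top 81.9 lean rad 0.37
```

View pics/c3.png

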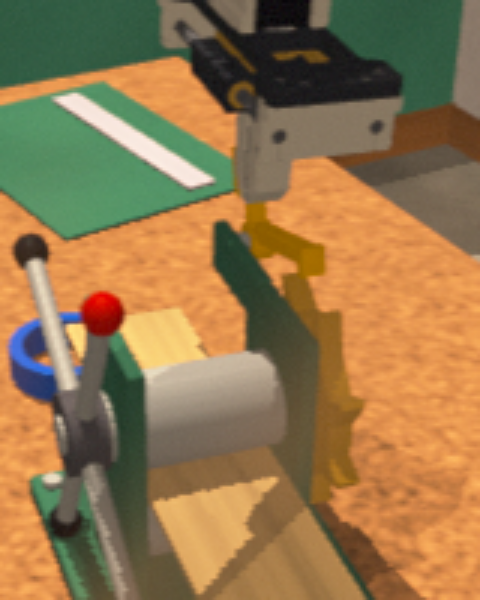

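The picture shows the pawl's nose at (310,260), lifted well clear of the ratchet at (310,290), and the tab leaning about 0.37 rad. I'll back off, raise and go round to the -y side of the red knob.

```bash
python3 -m inch '[[[0,0.3,0,0,0],[0,0.3,0,0,0],[0,0,-1,0,0],[0,0,-1,0,0],[0,0,-1,0,0]]]' >/dev/null
python3 -m inch '[[[0,0,-0.3,0,0],[-0.6,0.8,0,0,0],[-0.6,0.9,0,0,0],[-0.6,0.9,0,0,0],[-0.6,0.9,0,0,0]]]' >/dev/null
python3 -m inch '[[[-0.6,0.9,0,0,0],[-0.6,0.9,0,0,0],[-0.6,0.9,0,0,0],[-0.6,0.7,0,0,0],[0,0,0,0,0]]]' >/dev/null
python3 - <<'E'
from h import *
where(); im,q=pc('side'); tab(im,q); r=red(im); print(r[0], np.round(q[int(r[0][1]),int(r[0][0])]))
E
```

```text
t 8.95 press mm [ -66.4 -118.   268.9] rot [-179.     1.7  -10.5] F press [ 0.4 -0.9 -0.2] w 0.009
tab 82 zmax 204.0 y at top 76.3 lean rad 0.12
[273.6119403  214.41044776] [-74. -66. 244.]
```

```bash
python3 - <<'E'
from h import *
im,q=pc('side')
cv2.imwrite('pics/c4.png',cv2.resize(im['pixels'][110:310,220:400,::-1],None,fx=3,fy=3))
E
```

```text
(no output)
```

View pics/c4.png

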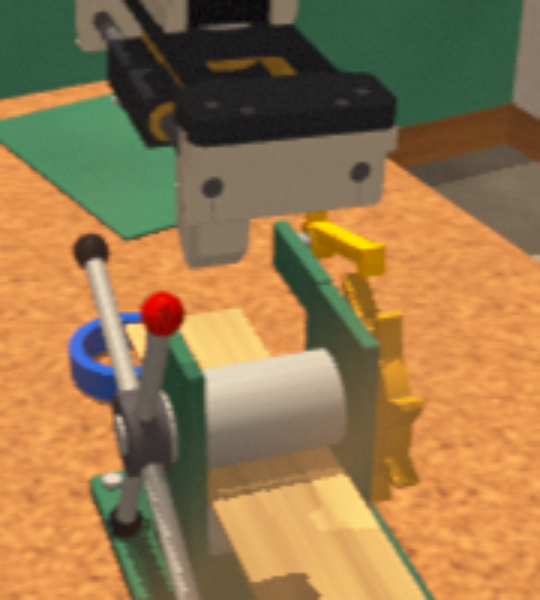

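The pawl is still raised, with its nose at (365,260) and the gripper hiding the tab. The knob is at (162,313). Next I'll lower beside the knob.

```bash
python3 -m inch '[[[-0.2,0,0.6,0,0],[-0.2,0,0.6,0,0],[0,0,0.7,0,0],[0,0,0.7,0,0],[0,0,0.2,0,0]]]' >/dev/null
python3 -m inch '[[[0,0,0,0,0],[0,-0.5,0,0,0],[0,-0.4,0,0,0],[0,-0.3,0,0,0],[0,0,0,0,0]]]' >/dev/null
python3 - <<'E'
from h import *
where(); im,q=pc('side'); r=red(im); print(r); m=tip(im,q); m[:,300:]=0; m[:,:270]=m[:,:270]
p=q[m]; p=p[p[:,2]<290]; f=p[(p[:,1]<-60)]; print(len(f),np.quantile(f,[.02,.5,.98],axis=0).round())
E
```

```text
t 10.05 press mm [-69.5 -73.1 201.4] rot [-178.7    1.    -9.6] F press [ 0.3  0.6 -0.4] w 0.006
(array([266., 207.]), array([266, 204,   1,   7,   7], dtype=int32))
110 [[-80. -93. 229.]
 [-73. -90. 242.]
 [-60. -70. 248.]]
```

```bash
python3 -m inch '[[[-0.2,-0.2,0.1,0,0],[-0.1,-0.25,0.1,0,0],[0,-0.25,0,0,0],[0,-0.25,0,0,0],[0,-0.25,0,0,0]]]' >/dev/null
python3 -c 'from h import *;where()'
python3 -m inch '[[[0,-0.25,0,0,0],[0,-0.25,0,0,0],[0,-0.25,0,0,0],[0,-0.2,0,0,0],[0,-0.2,0,0,0]]]' >/dev/null
python3 - <<'E'
from h import *
where(); 
for n in('side','top'):
    im,q=pc(n); r=red(im); print(r[0],r[1][4],np.round(q[int(r[0][1]),int(r[0][0])]))
E
```

```text
t 10.6 press mm [-76.8 -43.8 197.6] rot [-178.8    0.9   -9.9] F press [ 0.1 -2.4  2.1] w 0.005
t 11.1 press mm [-77.2 -11.3 198. ] rot [-178.7    0.9   -9.8] F press [ 1.4 -2.4 -0.8] w 0.003Traceback (most recent call last):
  File "<stdin>", line 4, in <module>
  File "h.py", line 25, in red
    n,l,st,c=cv2.connectedComponentsWithStats(m); i=1+np.argmax(st[1:,4]); return c[i],st[i]
                                                      ~~~~~~~~~^^^^^^^^^^
    return _wrapfunc(a, 'argmax', axis=axis, out=out, **kwds)
    return bound(*args, **kwds)
ValueError: attempt to get argmax of an empty sequence
```

```bash
python3 -m inch '[[[0,-0.2,0,0,0],[0,-0.2,0,0,0],[0,-0.2,0,0,0],[0,-0.2,0,0,0],[0,-0.1,0,0,0]]]' >/dev/null
python3 -m inch '[[[0,0,0,0,0],[0,0,0,0,0],[0,0,0,0,0],[0,0,0,0,0],[0,0,0,0,0]]]' >/dev/null
python3 -c 'from h import *;where()'
python3 -m inch '[[[0,0.8,0,0,0],[0,0.9,0,0,0],[0,1,0,0,0],[0,1,0,0,0],[0,0,0,0,0]]]' >/dev/null
python3 - <<'E'
from h import *
where()
for n in('side','top'):
  im,q=pc(n)
  cv2.imwrite(f'pics/{n}5.png',im['pixels'][:,:,::-1])
  try:
    r=red(im); print(n,r[0],r[1][4],np.round(q[int(r[0][1]),int(r[0][0])]))
  except Exception as e: print(n,'none')
a=cv2.imread('pics/side5.png')[110:310,220:400];b=cv2.imread('pics/top5.png')[150:350,220:380]
cv2.imwrite('pics/c5.png',cv2.resize(np.hstack([a,b]),None,fx=2.3,fy=2.3))
E
```

```text
t 12.15 press mm [-78.8  13.6 197.4] rot [-178.7    1.1   -9.8] F press [ 0.2 -2.  -1.5] w 0.004
t 12.65 press mm [-77.3 -76.9 196.3] rot [-178.4    0.9   -9.4] F press [-0.3 -0.8 -0.4] w 0.002
side none
top [284.10869565 286.20289855] 138 [-74.  41. 256.]
```

View pics/c5.png

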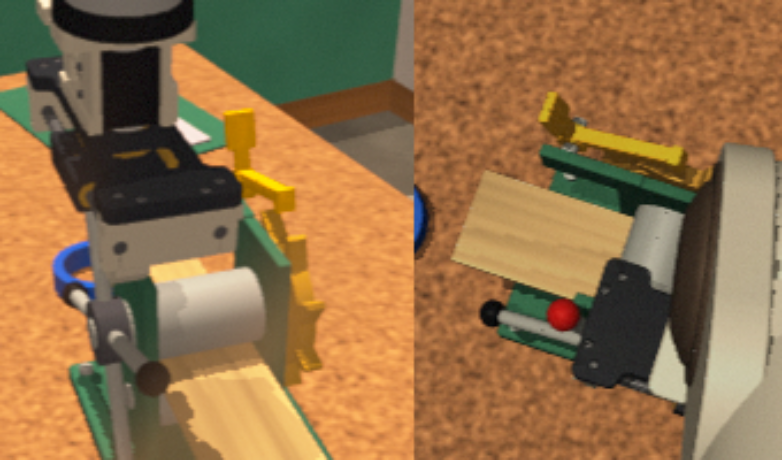

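```bash
python3 - <<'E'
from h import *
for (u,v),z0 in (((345.674,307.243),.2373),((284.109,286.203),.243)):
    t,d=ray('top0',u,v); p=t+d*(z0-t[2])/d[2]; q=1000*P.inv().apply(p-O); print(q, 'wheel',np.arcsin(q[1]/122)+.3927)
E
```

```text
[-73.71405876 -56.74923753 237.3       ] wheel -0.09111273176181889
[-73.33951374  42.4165036  243.        ] wheel 0.7477916072712502
```

Top view: the red knob is at (284,286), so the wheel is at about 0.75 rad, within the seating window, and the pawl is still raised. I'll go over to the tab's +y side.

```bash
python3 -m inch '[[[0,0,-1,0,0],[0,0,-1,0,0],[0,0,-1,0,0],[0,0,-0.2,0,0],[0,0,0,0,0]]]' >/dev/null
python3 -m inch '[[[0.55,-0.9,0,0,0],[0.55,-0.9,0,0,0],[0.55,-0.9,0,0,0],[0.55,-0.9,0,0,0],[0.55,-0.9,0,0,0]]]' >/dev/null
python3 -m inch '[[[0.55,-0.9,0,0,0],[0.55,-0.9,0,0,0],[0.55,-0.9,0,0,0],[0.5,-0.8,0,0,0],[0.3,-0.5,0,0,0]]]' >/dev/null
python3 -m inch '[[[0,0,0,0,0],[0,0,0,0,0],[0,0,0,0,0],[0,0,0,0,0],[0,0,0,0,0]]]' >/dev/null
python3 - <<'E'
from h import *
where(); im,q=pc('side'); tab(im,q)
E
```

```text
t 14.75 press mm [ 40.2 162.2 263.5] rot [-178.1    2.4   -8.1] F press [-0.4 -0.  -0.3] w 0.006
tab 208 zmax 242.0 y at top 96.5 lean rad 0.29
```

```bash
python3 -m inch '[[[0.5,0,0,0.02,0],[0.35,0,0.5,0,0],[0,0,0.8,0,0],[0,0,0.8,0,0],[0,0,0.5,0,0]]]' >/dev/null
python3 -m inch '[[[0,0,0,0,0],[0,0.3,0,0,0],[0,0.3,0,0,0],[0,0.2,0,0,0],[0,0.1,0,0,0]]]' >/dev/null
python3 -c 'from h import *;where();im,q=pc("side"); tab(im,q)'
```

```text
t 15.8 press mm [ 65.9 137.7 194.2] rot [-178.2    2.2  -10.5] F press [ 0.2  0.5 -0.5] w 0.006
tab 201 zmax 243.0 y at top 96.7 lean rad 0.28
```

```bash
python3 -m inch '[[[-0.2,0.2,0,0,0],[0,0.2,0,0,0],[0,0.2,0,0,0],[0,0.15,0,0,0],[0,0.15,0,0,0]]]' >/dev/null
python3 -c 'from h import *;where();im,q=pc("side"); tab(im,q)'
python3 -m inch '[[[0,0.1,0,0,0],[0,0.1,0,0,0],[0,0.05,0,0,0],[0,0,0,0,0],[0,0,0,0,0]]]' >/dev/null
python3 -c 'from h import *;where();im,q=pc("side"); tab(im,q)'
```

```text
t 16.35 press mm [ 60.9 115.9 196.2] rot [-178.     1.9  -10.4] F press [0.4 2.8 2.1] w 0.006
tab 211 zmax 243.0 y at top 89.6 lean rad 0.17
t 16.9 press mm [ 61.1 108.9 196. ] rot [-178.     1.9  -10.4] F press [0.2 1.7 1.6] w 0.011
tab 205 zmax 244.0 y at top 82.1 lean rad 0.04
```

Nearly seated. I'll make small further pushes until the stop is felt.

```bash
python3 -m inch '[[[0,0.08,0,0,0],[0,0.05,0,0,0],[0,0,0,0,0],[0,0,0,0,0],[0,0,0,0,0]]]' >/dev/null
python3 -c 'from h import *;where();im,q=pc("side"); tab(im,q)'
python3 -m inch '[[[0,0.08,0,0,0],[0,0.05,0,0,0],[0,0,0,0,0],[0,0,0,0,0],[0,0,0,0,0]]]' >/dev/null
python3 -c 'from h import *;where();im,q=pc("side"); tab(im,q)'
```

```text
t 17.45 press mm [ 61.1 107.3 196. ] rot [-177.9    1.9  -10.3] F press [1.  3.2 0.5] w 0.004
tab 194 zmax 244.0 y at top 80.6 lean rad 0.03
t 18.0 press mm [ 61.1 107.5 196.1] rot [-177.6    1.8  -10.2] F press [0.3 3.4 0.5] w 0.009
tab 195 zmax 244.0 y at top 80.7 lean rad 0.02
```

```bash
python3 -m inch '[[[0,0.15,0,0,0],[0,0.2,0,0,0],[0,0.2,0,0,0],[0,0,0,0,0],[0,0,0,0,0]]]'
python3 -c 'from h import *;where();im,q=pc("side"); tab(im,q)'
```

```text
time_s: 18.55
tool_pos: [0.6153, 0.089, 0.1964]
tool_rot: [-176.4, 1.5, -9.6]
wrist_force: [-0.6, 1.6, 0.6]
gripper_width: 0.004
t 18.55 press mm [ 60.7 108.6 196.4] rot [-176.4    1.5   -9.6] F press [-0.9  1.4  0.6] w 0.004
tab 193 zmax 245.0 y at top 80.9 lean rad 0.04
```

The arm doesn't advance further, so the stop is reached. I'll back off +y, raise and check.

```bash
python3 -m inch '[[[0,-0.5,0,0,0],[0,-0.8,0,0,0],[0,-0.8,0,0,0],[0,0,-0.8,0,0],[0,0,-1,0,0]]]' >/dev/null
python3 -m inch '[[[0,-0.5,-1,0,0],[0,-0.9,-1,0,0],[0,-0.9,0,0,0],[0,-0.9,0,0,0],[0,0,0,0,0]]]' >/dev/null
python3 -m inch '[[[0,0,0,0,0],[0,0,0,0,0],[0,0,0,0,0],[0,0,0,0,0],[0,0,0,0,0]]]' >/dev/null
python3 - <<'E'
from h import *
where(); im,q=pc('side'); tab(im,q)
c=snap('side0') if 0 else 'side0'; q0=1000*P.inv().apply((cloud(c)-O).reshape(-1,3)).reshape(480,640,3); print('start:',end=''); tab(c,q0)
r=red(im); print(r[0],r[1][4])
t,d=ray(im,*r[0]); p=t+d*(.243-t[2])/d[2]; k=1000*P.inv().apply(p-O)
s=(-75-k[0]); # plane x=-75
tq,dq=1000*P.inv().apply(t-O),P.inv().apply(d); k=tq+dq*(-75-tq[0])/dq[0]; print('knob',k,'wheel',np.arctan2(k[1],k[2]-130)+.3927)
cv2.imwrite('pics/c6.png',cv2.resize(im['pixels'][110:310,220:400,::-1],None,fx=3,fy=3))
E
```

```text
t 20.1 press mm [ 63.9 224.7 296.3] rot [-177.9    2.1  -10.7] F press [ 0.  -0.4 -0.4] w 0.003
tab 197 zmax 244.0 y at top 80.6 lean rad 0.02
start:tab 200 zmax 244.0 y at top 81.0 lean rad 0.03
[256.75    177.78125] 32
knob [-75.          24.49285381 257.57419585] wheel 0.5823810301869038
```

View pics/c6.png

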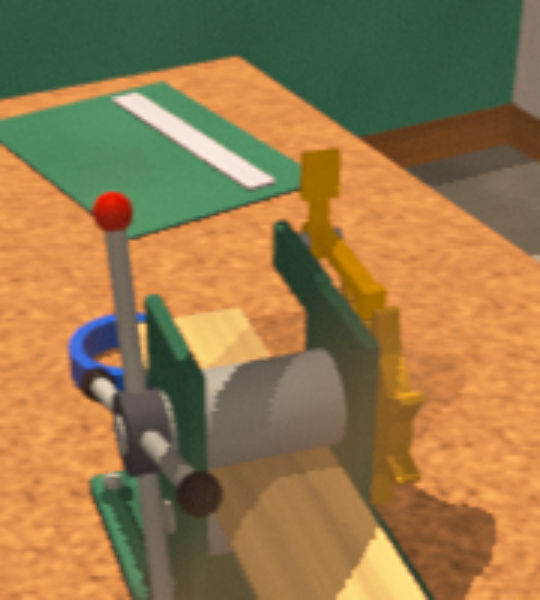

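```bash
python3 - <<'E'
from h import *
from workcell import get_image
im,q=pc('side'); h=hsv(im); m=(((h[...,0]<5)|(h[...,0]>174))&(h[...,1]>180)&(h[...,2]>60)).astype(np.uint8); m[:170]=0;m[192:]=0;m[:,:245]=0;m[:,270:]=0
x,y,w,hh=cv2.boundingRect(m); u,v=x+(w-1)/2,y+(hh-1)/2; print(u,v,w,hh)
P0=np.median(q[m>0],0); print('surface',P0)
t=get_image('top'); c=red(t); print('top',c[0],c[1][4])
print('tri',1000*P.inv().apply(tri(ray(im,u,v),ray(t,*c[0]))[0]-O),tri(ray(im,u,v),ray(t,*c[0]))[1])
k=1000*P.inv().apply(tri(ray(im,u,v),ray(t,*c[0]))[0]-O); print('wheel',np.arctan2(k[1],k[2]-130)+.3927,np.arcsin(k[1]/122)+.3927); where()
E
```

```text
257.0 180.0 13 13
surface [-72.93362838  32.86975427 249.54975883]Traceback (most recent call last):
  File "<stdin>", line 6, in <module>
  File "h.py", line 25, in red
    n,l,st,c=cv2.connectedComponentsWithStats(m); i=1+np.argmax(st[1:,4]); return c[i],st[i]
                                                      ~~~~~~~~~^^^^^^^^^^
    return _wrapfunc(a, 'argmax', axis=axis, out=out, **kwds)
    return bound(*args, **kwds)
ValueError: attempt to get argmax of an empty sequence
```

```bash
python3 -c 'from workcell import *; print(close_job())'
```

```text
the job is handed in; nothing more can be done
None
```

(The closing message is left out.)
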